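Move a dried stone prism from the drying block to the pulse tester

ROBOT

A 7-joint arm with a two-finger parallel gripper is mounted at the origin on the work surface. World frame = base frame: x ahead of the robot, y to its left, z up, the work surface at z = 0. Lengths are in m, angles in rad, forces in N, time in s.
With the tool pointing down it reaches from about 0.425 to 1.025 m from the base axis. Payload 3.6 kg.
Tool frame: the origin (TCP) lies on the centre line of the jaws, within the pads' length; the fingertips stand 25 mm ahead of it and the grasp point (between the pads) lies 6 mm ahead of it; z points along the fingers, y is the line along which they close (so a half turn about z gives the same grasp; the last joint's range is limited). The gripper opens to 85 mm and grips with 20 to 120 N. Pads are 22 mm wide; open, the fingers measure 114 mm over their backs; the gripper's body (76 mm by 85 mm) begins 54 mm behind the grasp point. The pads swing forward as they close: fully open they stand 13 mm farther back than shut.
Start: joints at [1.02, 0.591, 0.048, 1.609, -0.033, 0.943, -0.034], TCP at [0.32, -0.65, 0.256] pointing down, gripper open.
Joint ranges: [-2.69, 2.69], [-0.47, 2.24], [-1.27, 1.36], [0.19, 2.51], [-1.53, 4.68], [0.08, 2.07], [-3.09, 3.09]. Speed limits (rad/s): [2.57, 2.57, 3.14, 3.14, 3.14, 3.14, 3.14].

INTERFACE

Orientations are given as a unit quaternion [x, y, z, w].
In Python, from plant import status, optics, manip, finder gives the robot as it stands.
- The arm moves only by the shell command python3 -m jog 'ROWS' [FORCE]. ROWS is JSON, a list of rows, each a list of 7 numbers: the opening, from 0 (shut) to 1 (fully open), then the shift along the tool's x, y, z in mm, then the turn, a rotation vector about the tool's x, y, z in degrees. In form: [[claw, dx, dy, dz, rx, ry, rz], ...]. A call has 1 to 8 rows; each row shifts and turns the commanded pose from where the row before left it, along the tool's axes as they then stand; what a row does not reach is not made up. A row lasts 1/12 s, in which the tool goes at most 41.7 mm and 7.16 degrees, less where a joint would pass 70% of its speed; a pose out of reach is approached as far as the arm can. A call is refused whole if a number of a shift passes 41.7 or a number of a turn 7.16, either way. A call with a gripper value outside its range is refused whole. The fingers move at their own pace and stop on an object; FORCE is the grip in N (left out, the last holds). Time passes only in rows, so rows that do not move let the fingers close. It gives the time, the measured TCP pose, the force, the opening and the grip force at its end, in the units of the state.
- status.observe(): the state, without advancing time (a new reading comes with each control period).
- optics.read_camera(name): name is "side" or "top" or "wrist"; returns (picture, depth): 480x640x3 uint8, blue, green, red; 480x640 float32, m along the optical axis (not along the pixel's ray), 0 where there is no reading.
- optics.camera_model(name): a dict with "fx", "fy", "cx", "cy" (pixels), "pose" (4x4, takes a point from camera to world coordinates). Camera axes: x right, y down, z forward; pixel columns grow to the right and rows downward; lengths in m; the calibration is good to about 2 mm. A picture is of the moment at which its call begins: read the wrist's pose just before it. camera_model takes no time and is no camera call; for the wrist camera it gives the pose at the moment of the call.
- manip.finish_job(): hands the job in; it is judged then, once.
Trained networks look in the newest picture that a camera, given by its name, has taken for a name from the list of things; names that differ only in an ending like _2 or _b are one class to them, and where a whole thing is asked for, a point or a joint stands for the part that bears it (a point fixed in the world has none). Each returns a list of dicts, best first, with "conf" (0 to 1); they miss things now and then, are a little off and sometimes report something else, mostly with a low value. They report only what shows in the picture. A call takes as long as a camera call. They do not tell look-alikes from the thing itself.
- finder.search_frame(camera, target): "position" ([column, row] in pixels, amid what is visible of it).
- finder.tip_of(camera, target): "position" ([column, row] in pixels: a listed point, or the origin of a listed thing).
The state is a dict: "clock": time; "joint_pos": joint angles; "qd": joint speeds; "joint_torque": joint torques, N m; "tool_pos": TCP position; "tool_rot": TCP orientation; "ft_force": force on the tool from outside, world axes, zero at the start; "ft_torque": the same for the moment, N m; "opening": finger opening in m; "grasp_force": force on a finger pad.
Only numpy, scipy, OpenCV 4.12 (cv2) and the standard library are available. Lean on these libraries where they do the work, as an engineer would, in place of code of your own. Each camera call takes 0.05 s, during which the arm holds its last target. There are 200 camera calls.

TASK

Lift the pink stone prism with the yellow top straight out of the drying block, stand it upright on the cork mat and let go, to take it again by its narrow edges. Then lower it into the blue pulse tester, centred and square with its broad faces to the two white cheeks, keeping hold until its weight is on the stage and the orange pin is pushed flush, and leave it standing there. Never tip it over, and leave the dark prism and the things lying about where they are.

Things in the scene. Friction and masses are not known exactly. Their poses are not given: they have to be found in the camera images.
- prism: Pink speckled stone prism with a yellow-painted top, the part to move: 34 (own x) x 50 (own y) x 120 mm tall, 0.4 to 0.7 kg. Origin at the centre of its underside, z up along its height. At first it stands in one of the block's two wells, its own x along the block's x (34 mm side) and its own y along the block's y.
- dark_prism: Dark grey stone prism with a blue top, same size and axes, in the other well; leave it there. Origin at the centre of its underside.
- block: Fixed aluminium drying block 148 (own x) x 196 (own y) x 130 mm, origin under its centre. Two wells at own y +50 and -50 mm, floor at height 15 mm; prism tops reach 135. Below height 70 mm a well is snug (1.5 mm clear all round). Above, it widens along x to a pocket 124 (x) x 53 mm (y): 45 mm of finger room beside each broad face of a prism, none at its narrow edges: grip across 34 mm, from above.
- mat: Fixed square cork mat lying on the bench, 160 x 160 x 3 mm. Origin at the centre of its underside; its top is 3 mm above the bench.
- tester: Fixed blue pulse tester, base 160 (own x) x 170 (own y) x 20 mm, origin under its centre; steel stage in the middle, top at height 25 mm. At own +y and -y of the stage a white cheek 44 wide (x), 30 thick, up to height 153 mm; gap between them 48 mm along y. Open to +x and -x. The prism stands there with its own x (34 mm) along tester y, so fingers reach only its narrow edges.
- stage (a point): Centre of the tester's stage top, between the cheeks, 25 mm above the bench, on the axis of the pin. Same axes as the tester.
- pin (a joint): Orange part-present pin, 10 mm diameter, upright in the middle of the stage, sticking up 6 mm when free (value 0) and flush when pushed down (0.006 m). Spring: 0.8 N to start, 2 N when flush, so the prism's weight alone holds it down.
- jar: White sample jar with yellow cap, 58 mm diameter, 75 mm tall, standing on the bench beyond the mat; leave it. Origin at the centre of its underside.
- tape: Grey ring (tape roll core) 90 mm outside diameter, 20 mm high, flat on the bench; leave it. Origin at the centre of its underside.
- loupe: Black magnifier loupe, 40 mm diameter, 42 mm tall, on the bench before the mat; leave it. Origin at the centre of its underside.
- marker: Black and blue marker pen, 125 x 13 x 13 mm, lying along its own x beyond the tester; leave it. Origin at the centre of its underside.
- vial: Small glass vial with white cap, 28 mm diameter, 60 mm tall, on the bench on the robot's side; leave it. Origin at the centre of its underside.
Not all that is in view belongs to the job. Leave any turquoise look-alike of the prism alone.

How it is judged:
By the outcome, as a careful person would: the job done as asked, in the order asked, and still so for the second after the job is handed in, with the robot touching nothing.
It also fails if it takes over 62 s, if anything falls off the work surface, if the arm or the gripper's body presses on something with over 40 N, if the wrist force passes 120 N, or if a joint passes its speed limit or range.

## Working session

There is one attempt and no reset: what is moved stays moved. The work goes in short steps, Python scripts to look and compute and a shell command to move; the robot and the scene stay as the last step left them, time stands still between calls to the robot, and variables do not carry over. Pictures are saved under pics/ and viewed, at most 10 in all, crops included, and the job is handed in when it is done.

```bash
mkdir -p pics; ls
python3 - <<'E'
from plant import status, optics, finder
import cv2, numpy as np
s=status.observe(); print({k:np.round(v,3).tolist() for k,v in s.items()})
for c in ("top","side"):
    im,d=optics.read_camera(c); cv2.imwrite(f"pics/{c}0.png",im); np.savez(f"{c}0.npz",im=im,d=d)
    m=optics.camera_model(c); print(c,np.round(m["pose"],3).tolist(),m["fx"],m["cx"],m["cy"])
    for t in ("prism","dark_prism","block","mat","tester","stage"):
        try: print(t,[(np.round(r["position"]).tolist(),round(r["conf"],2)) for r in finder.tip_of(c,t)][:3])
        except Exception as e: print(t,e)
E
```

```text
pics
{'clock': 0.0, 'joint_pos': [1.019, 0.592, 0.048, 1.61, -0.033, 0.943, -0.034], 'qd': [-0.0, -0.001, 0.0, 0.001, -0.0, -0.001, -0.0], 'joint_torque': [-0.0, -54.868, 1.547, -19.812, 0.009, 0.009, -0.0], 'tool_pos': [0.32, -0.65, 0.255], 'tool_rot': [0.974, 0.227, -0.0, -0.001], 'ft_force': [-0.084, 0.332, -0.092], 'ft_torque': [-0.014, 0.004, -0.035], 'grasp_force': 0.0, 'opening': 0.085}
top [[0.009, -0.996, 0.089, 0.47], [-1.0, -0.007, 0.021, -0.008], [-0.02, -0.089, -0.996, 0.895], [0.0, 0.0, 0.0, 1.0]] 525.0293003238894 316.04730803516554 230.16914085784737
prism [([234.0, 348.0], 0.96), ([194.0, 258.0], 0.57), ([167.0, 347.0], 0.55)]
dark_prism [([134.0, 248.0], 0.86), ([449.0, 334.0], 0.51)]
block [([168.0, 258.0], 0.6)]
mat [([324.0, 243.0], 0.95), ([446.0, 331.0], 0.67)]
tester [([474.0, 247.0], 0.76)]
stage [([478.0, 248.0], 0.87)]
side [[0.935, -0.269, 0.233, 0.382], [-0.355, -0.728, 0.587, -0.508], [0.011, -0.631, -0.776, 0.721], [0.0, 0.0, 0.0, 1.0]] 437.5675176094995 324.25960407733237 239.08564958867618
prism [([198.0, 231.0], 0.94), ([186.0, 199.0], 0.61)]
dark_prism []
block [([254.0, 180.0], 0.72), ([260.0, 383.0], 0.28)]
mat [([300.0, 262.0], 0.79)]
tester [([342.0, 378.0], 0.77)]
stage [([340.0, 370.0], 0.9)]
```

View pics/top0.png

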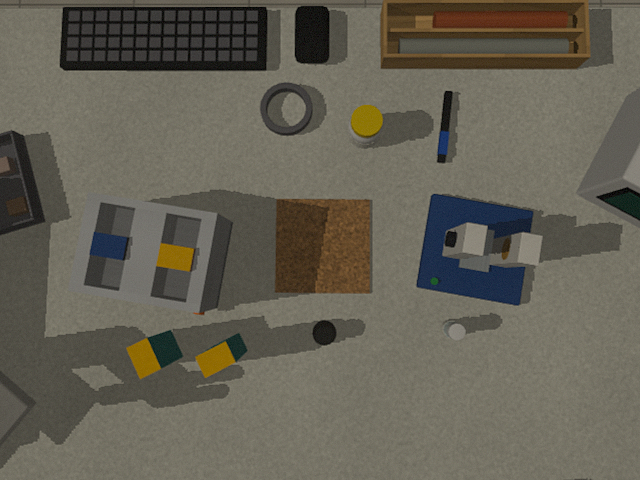

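View pics/side0.png

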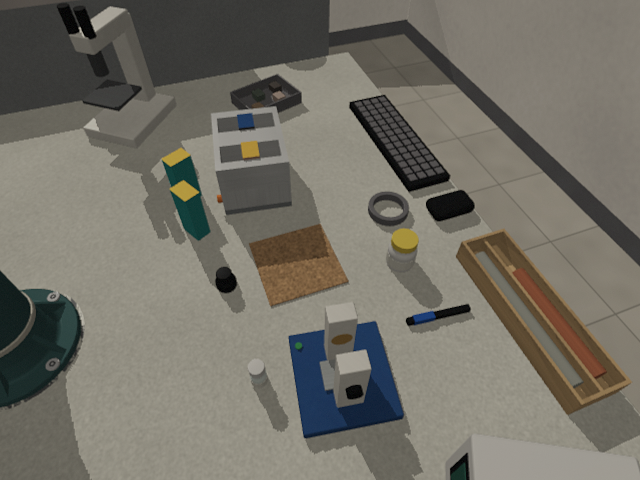

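The top view shows the pink prism's yellow top at (175,257) in the block and the dark prism's blue top at (109,245). The mat is at (324,246), the tester's cheeks are around (467,240) and (520,248), and the turquoise look-alikes are at (145,357) and (215,357). The side view agrees with this.

```bash
cat > h.py <<'E'
import numpy as np, cv2
from plant import optics
def cloud(c, im=None, d=None, m=None):
    if m is None: m=optics.camera_model(c)
    if im is None: im,d=optics.read_camera(c)
    v,u=np.mgrid[:480,:640]
    P=np.stack([(u-m["cx"])/m["fx"]*d,(v-m["cy"])/m["fy"]*d,d,np.ones_like(d)],-1)@np.array(m["pose"]).T
    P=P[...,:3].copy(); P[d<=0]=np.nan
    return im,P
def rect(xy):
    (c,s,a)=cv2.minAreaRect((np.asarray(xy)*1000).astype(np.float32)); return np.round(c,1),np.round(s,1),round(a,2)
def biggest(mask):
    n,l,st,ce=cv2.connectedComponentsWithStats(mask.astype(np.uint8)); i=1+np.argmax(st[1:,4]); return l==i
E
python3 - <<'E'
from h import *
z=np.load("top0.npz"); im,P=cloud("top",z["im"],z["d"])
Z=P[...,2]; hsv=cv2.cvtColor(im,cv2.COLOR_BGR2HSV); H,S,V=[hsv[...,i].astype(int) for i in range(3)]
v,u=np.mgrid[:480,:640]
def rep(n,m):
    m=biggest(m); p=P[m]; print(n,m.sum(),"med z",round(float(np.median(p[:,2])),4),rect(p[:,:2]))
reg=lambda a,b,c,d:(u>=a)&(u<b)&(v>=c)&(v<d)
hi=(Z>.115)&(Z<.145)
rep("blocktop",hi&reg(70,235,190,320))
rep("pinktop",hi&(S>120)&(H>15)&(H<35)&reg(140,210,230,285))
rep("darktop",hi&(S>100)&(H>100)&(H<130)&reg(80,140,220,270))
rep("mat",(H<20)&(S>90)&reg(265,385,190,305))
rep("testerbase",(Z>.012)&(Z<.03)&reg(405,545,185,315))
rep("cheekL",(Z>.140)&(Z<.17)&reg(430,496,200,290))
rep("cheekR",(Z>.140)&(Z<.17)&reg(500,560,200,290))
E
```

```text
blocktop 9749 med z 0.1301 (array([504.7, 262.3]), array([197.4, 148.2]), 81.04)
pinktop 809 med z 0.1353 (array([497.4, 214.5]), array([53. , 34.8]), 81.53)
darktop 765 med z 0.1355 (array([512.7, 312.8]), array([53.1, 33.7]), 80.52)
mat 8786 med z nan (array([530.2,   6.1]), array([159.7, 160.6]), 85.46)
testerbase 7475 med z 0.0198 (array([ 519.3, -254.6]), array([170.6, 160.4]), 80.24)
cheekL 726 med z 0.1524 (array([ 525.7, -216.1]), array([31.3, 44.2]), 80.15)
cheekR 760 med z 0.1524 (array([ 512.4, -292.6]), array([30.8, 44.4]), 79.58)
```

```bash
cat >> h.py <<'E'
from scipy.spatial.transform import Rotation as R
from plant import status
def todo(x,y,z,yaw):
    """remaining shift (mm, tool axes) and turn (deg) to TCP target in mm, tool pointing down, tool x at yaw deg"""
    s=status.observe(); r=R.from_quat(s["tool_rot"]); p=np.array(s["tool_pos"])*1000
    t=R.from_euler("z",yaw,degrees=True)*R.from_euler("x",180,degrees=True)
    print("t",round(s["clock"],2),"tcp",p.round(1),"shift now",r.inv().apply(np.array([x,y,z])-p).round(1),"turn",np.degrees((r.inv()*t).as_rotvec()).round(2),
      "shift after turn",t.inv().apply(np.array([x,y,z])-p).round(1),"F",np.round(s["ft_force"],1),"open",round(s["opening"]*1000,1),"grip",round(s["grasp_force"],1),"j",np.round(s["joint_pos"],2))
E
python3 -m jog '[[1,0,0,-4,0,0,-6.9],[1,0,0,-4,0,0,-6.9],[1,0,0,-4,0,0,-6.9],[1,0,0,-4,0,0,-6.9],[1,0,0,-4,0,0,-6.9],[1,0,0,-4,0,0,-6.9],[1,0,0,-4,0,0,-6.9],[1,0,0,-4,0,0,-6.5]]' 40
python3 -c "
from h import *
todo(497,213.5,290,81)"
```

```text
clock: 1.37
tool_pos: [0.3203, -0.6504, 0.2886]
tool_rot: [0.758, 0.652, -0.0, 0.0]
ft_force: [0.0, -0.1, -0.6]
opening: 0.0851
grasp_force: 0.0
t 1.37 tcp [ 320.3 -650.4  288.6] shift now [880.7  44.9  -1.6] turn [-0.01  0.01  0.35] shift after turn [880.9  39.4  -1.4] F [ 0.  -0.1 -0.6] open 85.1 grip 0.0 j [ 1.18  0.57 -0.2   1.57  0.13  1.01  0.79]
```

```bash
python3 -m jog '[[1,20,1.5,0,0,0,0],[1,36,1.5,0,0,0,0],[1,38,1.6,0,0,0,0],[1,38,1.6,0,0,0,0],[1,38,1.6,0,0,0,0],[1,38,1.6,0,0,0,0],[1,38,1.6,0,0,0,0],[1,38,1.6,0,0,0,0]]' >/dev/null
python3 -m jog '[[1,38,1.6,0,0,0,0],[1,38,1.6,0,0,0,0],[1,38,1.6,0,0,0,0],[1,38,1.6,0,0,0,0],[1,38,1.6,0,0,0,0],[1,38,1.6,0,0,0,0],[1,38,1.6,0,0,0,0],[1,38,1.6,0,0,0,0]]' >/dev/null
python3 -m jog '[[1,38,1.6,0,0,0,0],[1,38,1.6,0,0,0,0],[1,38,1.6,0,0,0,0],[1,38,1.6,0,0,0,0],[0.7,38,1.6,0,0,0,0],[0.7,38,1.6,0,0,0,0],[0.7,20,1.6,0,0,0,0],[0.7,0,0,0,0,0,0]]'
python3 -c "
from h import *
todo(497,213.5,290,81)
im,d=optics.read_camera('wrist'); m=optics.camera_model('wrist'); np.savez('w1.npz',im=im,d=d); cv2.imwrite('pics/w1.png',im)
im,P=cloud('wrist',im,d,m)
hsv=cv2.cvtColor(im,cv2.COLOR_BGR2HSV); H,S,V=[hsv[...,i].astype(int) for i in range(3)]; Z=P[...,2]
k=biggest((Z>.128)&(Z<.143)&(S>120)&(H>15)&(H<35)); p=P[k]; print(k.sum(),np.median(p[:,2]),rect(p[:,:2]), np.argwhere(k).mean(0))
"
```

```text
clock: 3.37
tool_pos: [0.4879, 0.1763, 0.2893]
tool_rot: [0.758, 0.653, 0.003, -0.001]
ft_force: [0.6, 0.5, 0.7]
opening: 0.0596
grasp_force: 0.0
t 3.37 tcp [487.9 176.3 289.3] shift now [38.1  3.5 -0.5] turn [ 0.12 -0.32  0.49] shift after turn [38.1  3.2 -0.7] F [0.6 0.5 0.7] open 59.6 grip 0.0 j [-0.02  0.33 -0.52  2.02  0.21  0.84 -0.8 ]
3465 0.13361143111870327 (array([497.1, 207.2]), array([49.9, 34.1]), 81.26) [172.09235209 327.46493506]
```

View pics/w1.png

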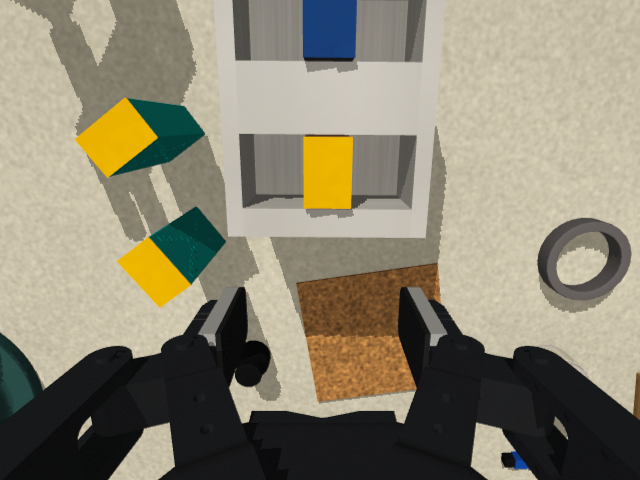

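The wrist view shows the yellow top at (328,172), square to the fingers and centred between them, with the dark prism at (330,28). The arm was still settling, so I'll move over the prism and measure again.

```bash
cat >> h.py <<'E'
def yellow(zlo=.1,zhi=.16):
    m=optics.camera_model('wrist'); im,d=optics.read_camera('wrist'); im,P=cloud('wrist',im,d,m)
    hsv=cv2.cvtColor(im,cv2.COLOR_BGR2HSV); H,S,V=[hsv[...,i].astype(int) for i in range(3)]; Z=P[...,2]
    k=biggest((Z>zlo)&(Z<zhi)&(S>120)&(H>15)&(H<35)); p=P[k]; print('yellow',k.sum(),np.median(p[:,2]).round(4),rect(p[:,:2]), np.argwhere(k).mean(0))
    return im
E
python3 -m jog '[[0.7,0,0,0,0,0,0],[0.7,0,0,0,0,0,0],[0.7,0,0,0,0,0,0]]'
python3 -c "
from h import *
todo(497,213.5,290,81.1)
yellow()"
```

```text
clock: 3.67
tool_pos: [0.4867, 0.1678, 0.2881]
tool_rot: [0.761, 0.649, -0.001, 0.0]
ft_force: [0.2, -1.4, -0.9]
opening: 0.0601
grasp_force: 0.0
t 3.67 tcp [486.7 167.8 288.1] shift now [46.8  2.9 -2. ] turn [-0.02  0.08 -0.23] shift after turn [46.8  3.1 -1.9] F [ 0.2 -1.4 -0.9] open 60.1 grip 0.0 j [-0.01  0.32 -0.51  2.03  0.21  0.84 -0.8 ]
yellow 3632 0.1343 (array([498.3, 210.4]), array([51.5, 35.4]), 80.99) [158.20071586 326.98348018]
```

```bash
python3 -m jog '[[0.7,16,1.3,0,0,0,0],[0.7,15,1.3,0,0,0,0],[0.7,15,1.3,10,0,0,-0.2],[0.7,0,0,28,0,0,0],[0.7,0,0,20,0,0,0],[0.7,0,0,0,0,0,0],[0.7,0,0,0,0,0,0],[0.7,0,0,0,0,0,0]]'
python3 -c "
from h import *
todo(497.7,212.3,111,81.1)
cv2.imwrite('pics/w2.png',yellow())"
```

```text
clock: 4.38
tool_pos: [0.4986, 0.2142, 0.2312]
tool_rot: [0.759, 0.651, 0.001, 0.0]
ft_force: [-0.4, 0.6, 1.3]
opening: 0.0597
grasp_force: 0.0
t 4.38 tcp [498.6 214.2 231.2] shift now [ -2.1  -0.7 120.2] turn [ 0.07 -0.03  0.06] shift after turn [ -2.   -0.6 120.2] F [-0.4  0.6  1.3] open 59.7 grip 0.0 j [-0.12  0.43 -0.48  2.03  0.29  0.74 -0.94]
yellow 4762 0.1343 (array([498.9, 210.4]), array([52.6, 36.7]), 81.11) [250.10583788 320.20432591]
```

View pics/w2.png

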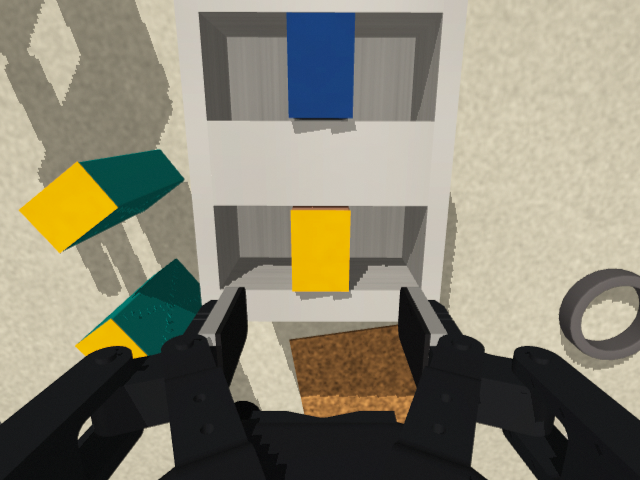

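The yellow top is at (320,250), midway between the pads (245 and 400), and the fingers are square to it. I'll descend and grip.

```bash
python3 -m jog '[[0.7,-2,0,20,0,0,0],[0.7,0,0,25,0,0,0],[0.7,0,0,25,0,0,0],[0.7,0,0,20,0,0,0],[0.7,0,0,15,0,0,0],[0.7,0,0,10,0,0,0],[0.7,0,0,5,0,0,0],[0.7,0,0,0,0,0,0]]' 60
python3 -c "
from h import *
todo(498.5,211.8,111,81.1)"
```

```text
clock: 5.1
tool_pos: [0.4979, 0.2126, 0.1103]
tool_rot: [0.759, 0.651, 0.0, 0.0]
ft_force: [0.1, 0.5, 0.8]
opening: 0.06
grasp_force: 0.0
t 5.1 tcp [497.9 212.6 110.3] shift now [-0.7  0.7 -0.7] turn [0.01 0.   0.12] shift after turn [-0.7  0.7 -0.7] F [0.1 0.5 0.8] open 60.0 grip 0.0 j [-0.22  0.61 -0.36  2.11  0.44  0.5  -1.07]
```

```bash
python3 -m jog '[[0.3,0,0,0,0,0,0],[0.2,0,0,0,0,0,0],[0.2,0,0,0,0,0,0],[0.2,0,0,0,0,0,0],[0.2,0,0,0,0,0,0],[0.2,0,0,0,0,0,0]]' 60
python3 -m jog '[[0.2,0,0,-2,0,0,0],[0.2,0,0,-4,0,0,0],[0.2,0,0,-6,0,0,0],[0.2,0,0,-8,0,0,0],[0.2,0,0,0,0,0,0],[0.2,0,0,0,0,0,0]]'
```

```text
clock: 5.6
tool_pos: [0.498, 0.2131, 0.1115]
tool_rot: [0.759, 0.651, 0.001, 0.0]
ft_force: [-1.1, -0.4, 6.2]
opening: 0.0337
grasp_force: 59.9
clock: 6.1
tool_pos: [0.498, 0.2125, 0.1308]
tool_rot: [0.759, 0.651, 0.0, 0.0]
ft_force: [-0.5, 0.3, -6.5]
opening: 0.0335
grasp_force: 60.4
```

```bash
python3 -m jog '[[0.2,0,0,-12,0,0,0],[0.2,0,0,-22,0,0,0],[0.2,0,0,-26,0,0,0],[0.2,0,0,-26,0,0,0],[0.2,0,0,-26,0,0,0],[0.2,0,0,-20,0,0,0],[0.2,0,0,-10,0,0,0],[0.2,0,0,0,0,0,0]]'
python3 -c "
from h import *
todo(530,6,270,81.1)
todo(530,6,270,170.1)"
```

```text
clock: 6.77
tool_pos: [0.4986, 0.2133, 0.2749]
tool_rot: [0.759, 0.651, 0.002, 0.001]
ft_force: [0.7, 0.2, -6.8]
opening: 0.0334
grasp_force: 62.2
t 6.77 tcp [498.6 213.3 274.9] shift now [-200.    62.6    4.7] turn [ 0.25 -0.14  0.13] shift after turn [-199.9   63.1    4.9] F [ 0.7  0.2 -6.8] open 33.4 grip 62.2 j [-0.09  0.38 -0.52  1.99  0.25  0.83 -0.9 ]
t 6.77 tcp [498.6 213.3 274.9] shift now [-200.    62.6    4.7] turn [ 3.000e-01  8.000e-02 -8.887e+01] shift after turn [ -66.6 -198.8    4.9] F [ 0.7  0.2 -6.8] open 33.4 grip 62.2 j [-0.09  0.38 -0.52  1.99  0.25  0.83 -0.9 ]
```

```bash
python3 -m jog '[[0.2,-15,4.7,0,0,0,0],[0.2,-28,8.8,0,0,0,0],[0.2,-32,10,0,0,0,0],[0.2,-32,10,0,0,0,0],[0.2,-32,10,0,0,0,0],[0.2,-28,8.8,0,0,0,0],[0.2,-20,6.3,0,0,0,0],[0.2,-12,4,0,0,0,0]]'
python3 -m jog '[[0.2,0,0,0,0,0,-4],[0.2,0,0,0,0,0,-7],[0.2,0,0,0,0,0,-7],[0.2,0,0,0,0,0,-7],[0.2,0,0,0,0,0,-7],[0.2,0,0,0,0,0,-7],[0.2,0,0,0,0,0,-7],[0.2,0,0,0,0,0,-7]]' >/dev/null
python3 -m jog '[[0.2,0,0,0,0,0,-7],[0.2,0,0,0,0,0,-7],[0.2,0,0,0,0,0,-7],[0.2,0,0,0,0,0,-7],[0.2,0,0,0,0,0,-5],[0.2,0,0,0,0,0,-3],[0.2,0,0,0,0,0,0],[0.2,0,0,0,0,0,0]]'
python3 -c "
from h import *
todo(530,6,101,170.1)"
```

```text
clock: 7.43
tool_pos: [0.5278, 0.0021, 0.2703]
tool_rot: [0.761, 0.649, -0.002, -0.001]
ft_force: [0.4, -1.5, -5.7]
opening: 0.0333
grasp_force: 62.0
clock: 8.77
tool_pos: [0.5284, 0.0068, 0.2714]
tool_rot: [0.085, 0.996, 0.0, -0.001]
ft_force: [0.3, 0.1, -6.7]
opening: 0.0336
grasp_force: 62.0
t 8.77 tcp [528.4   6.8 271.4] shift now [ -2.   -0.5 170.4] turn [ 0.02 -0.12  0.09] shift after turn [ -1.7  -0.5 170.4] F [ 0.3  0.1 -6.7] open 33.6 grip 62.0 j [ 0.55  0.44 -0.86  2.01  0.43  0.88  0.85]
```

```bash
python3 -m jog '[[0.2,-1.8,0,15,0,0,0],[0.2,0,0,28,0,0,0],[0.2,0,0,32,0,0,0],[0.2,0,0,32,0,0,0],[0.2,0,0,28,0,0,0],[0.2,0,0,18,0,0,0],[0.2,0,0,10,0,0,0],[0.2,0,0,3,0,0,0]]' >/dev/null
python3 -m jog '[[0.2,0,0,0,0,0,0],[0.2,0,0,0,0,0,0],[0.2,0,0,1,0,0,0],[0.2,0,0,1,0,0,0],[0.2,0,0,0,0,0,0]]'
python3 -c "
from h import *
todo(530,6,99.5,170.1)"
```

```text
clock: 9.85
tool_pos: [0.5314, 0.0059, 0.1051]
tool_rot: [0.085, 0.996, -0.0, 0.001]
ft_force: [-0.6, 0.9, -5.5]
opening: 0.0335
grasp_force: 61.8
t 9.85 tcp [531.4   5.9 105.1] shift now [ 1.4 -0.2  5.6] turn [0.01 0.09 0.11] shift after turn [ 1.4 -0.2  5.6] F [-0.6  0.9 -5.5] open 33.5 grip 61.8 j [ 0.36  0.66 -0.63  2.13  0.73  0.58  0.59]
```

```bash
python3 -m jog '[[0.2,0,0,1.5,0,0,0],[0.2,0,0,1,0,0,0],[0.2,0,0,1,0,0,0],[0.2,0,0,0.5,0,0,0],[0.2,0,0,0,0,0,0],[0.2,0,0,0,0,0,0]]'
python3 -m jog '[[0.2,0,0,0.5,0,0,0],[0.2,0,0,0.5,0,0,0],[0.2,0,0,0,0,0,0],[0.2,0,0,0,0,0,0]]'
```

```text
clock: 10.35
tool_pos: [0.5309, 0.0061, 0.1002]
tool_rot: [0.085, 0.996, -0.0, -0.0]
ft_force: [0.7, -1.5, -6.9]
opening: 0.0332
grasp_force: 61.8
clock: 10.68
tool_pos: [0.531, 0.0061, 0.0996]
tool_rot: [0.085, 0.996, -0.0, 0.0]
ft_force: [0.1, 0.3, -1.7]
opening: 0.0333
grasp_force: 62.3
```

```bash
python3 -m jog '[[0.2,0,0,0.5,0,0,0],[0.2,0,0,0,0,0,0],[0.2,0,0,0,0,0,0]]' 20
python3 -m jog '[[0.42,0,0,0,0,0,0],[0.5,0,0,0,0,0,0],[0.6,0,0,0,0,0,0],[0.6,0,0,0,0,0,0],[0.6,0,0,0,0,0,0]]'
```

```text
clock: 10.93
tool_pos: [0.5311, 0.0061, 0.0996]
tool_rot: [0.085, 0.996, -0.0, 0.0]
ft_force: [-2.3, -0.5, 6.5]
opening: 0.0333
grasp_force: 63.2
clock: 11.35
tool_pos: [0.5313, 0.0062, 0.0988]
tool_rot: [0.085, 0.996, 0.0, 0.0]
ft_force: [-0.4, 0.6, -0.3]
opening: 0.0513
grasp_force: 0.0
```

```bash
python3 -m jog '[[0.6,0,0,-10,0,0,0],[0.6,0,0,-22,0,0,0],[0.8,0,0,-26,0,0,0],[1,0,0,-26,0,0,0],[1,0,0,-26,0,0,0],[1,0,0,-16,0,0,0],[1,0,0,-6,0,0,4],[1,0,0,0,0,0,7]]' >/dev/null
python3 -m jog '[[1,0,0,0,0,0,7],[1,0,0,0,0,0,7],[1,0,0,0,0,0,7],[1,0,0,0,0,0,7],[1,0,0,0,0,0,7],[1,0,0,0,0,0,7],[1,0,0,0,0,0,7],[1,0,0,0,0,0,7]]' >/dev/null
python3 -m jog '[[1,0,0,0,0,0,7],[1,0,0,0,0,0,7],[1,0,0,0,0,0,6],[1,0,0,0,0,0,3],[1,0,0,0,0,0,0],[1,0,0,0,0,0,0],[1,0,0,0,0,0,0]]' >/dev/null
python3 -c "
from h import *
todo(531,6.1,99.5,80.1)
cv2.imwrite('pics/w3.png',yellow(.1,.14))
im,P=cloud('top'); cv2.imwrite('pics/t3.png',im)
todo(531,6.1,99.5,80.1)"
```

```text
t 13.27 tcp [530.9   6.3 231.1] shift now [-2.000e-01  1.000e-01  1.316e+02] turn [ 0.01 -0.02  0.23] shift after turn [-2.000e-01  1.000e-01  1.316e+02] F [-0.3  0.2  0.5] open 85.3 grip 0.0 j [ 0.22  0.41 -0.41  2.05  0.24  0.72 -0.51]
yellow 4360 0.1223 (array([532.7,   4.2]), array([34.7, 50.2]), 80.44) [242.43738532 324.57041284]
t 13.37 tcp [530.9   6.1 230.9] shift now [-0.000e+00  1.000e-01  1.314e+02] turn [-0.   -0.01  0.18] shift after turn [0.000e+00 1.000e-01 1.314e+02] F [ 0.6 -0.1 -0.6] open 85.6 grip 0.0 j [ 0.22  0.41 -0.41  2.05  0.24  0.72 -0.51]
```

View pics/w3.png

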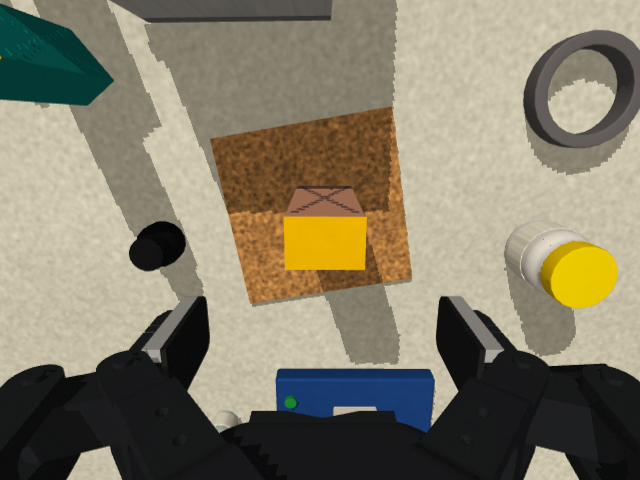

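The prism stands upright on the mat, its yellow top at (325,242) square between the open fingers. The loupe and jar are clear, so I'll regrip by the narrow edges.

```bash
python3 -m jog '[[1,0,1.5,14,0,0,0.2],[1,0,0,24,0,0,0],[1,0,0,28,0,0,0],[1,0,0,26,0,0,0],[1,0,0,20,0,0,0],[1,0,0,12,0,0,0],[1,0,0,7,0,0,0],[1,0,0,0,0,0,0]]' 30 >/dev/null
python3 -m jog '[[0.9,0,0,0,0,0,0],[0.7,0,0,0,0,0,0],[0.6,0,0,0,0,0,0],[0.5,0,0,0,0,0,0],[0.4,0,0,0,0,0,0],[0.4,0,0,0,0,0,0],[0.4,0,0,0,0,0,0],[0.4,0,0,0,0,0,0]]' 30
python3 -m jog '[[0.4,0,0,0,0,0,0],[0.4,0,0,0,0,0,0]]' 60
python3 -c "
from h import *
todo(531,6.1,99.5,80.1)"
```

```text
clock: 14.7
tool_pos: [0.5329, 0.0059, 0.1009]
tool_rot: [0.766, 0.643, 0.001, 0.001]
ft_force: [-1.2, -0.2, 6.7]
opening: 0.0498
grasp_force: 34.1
clock: 14.87
tool_pos: [0.5329, 0.0059, 0.1009]
tool_rot: [0.766, 0.643, 0.001, 0.001]
ft_force: [-1.7, -0.5, 7.9]
opening: 0.0501
grasp_force: 60.9
t 14.87 tcp [532.9   5.9 100.9] shift now [-0.1 -2.   1.4] turn [ 0.1  -0.   -0.07] shift after turn [-0.1 -1.9  1.4] F [-1.7 -0.5  7.9] open 50.1 grip 60.9 j [ 0.11  0.61 -0.29  2.14  0.38  0.45 -0.65]
```

```bash
python3 -m jog '[[0.4,0,0,-4,0,0,0],[0.4,0,0,-12,0,0,0],[0.4,0,0,-24,0,0,0],[0.4,0,0,-32,0,0,0],[0.4,0,0,-36,0,0,0],[0.4,0,0,-34,0,0,0],[0.4,0,0,-22,0,0,0],[0.4,0,0,-10,0,0,0]]' 
python3 -c "
from h import *
todo(519.2,-254.5,275,80.1)
im=cv2.imread('pics/t3.png'); m=optics.camera_model('top'); M=np.array(m['pose'])
hsv=cv2.cvtColor(im,cv2.COLOR_BGR2HSV); H,S,V=[hsv[...,i].astype(int) for i in range(3)]
k=(S>150)&(H>20)&(H<35)&(V>120); k[:200]=0;k[300:]=0;k[:,:265]=0;k[:,400:]=0; k=biggest(k); vu=np.argwhere(k)
r=np.c_[(vu[:,1]-m['cx'])/m['fx'],(vu[:,0]-m['cy'])/m['fy'],np.ones(len(vu))]@M[:3,:3].T
P=M[:3,3]+r*((.123-M[2,3])/r[:,2])[:,None]; print(k.sum(),rect(P[:,:2]),P.mean(0))
"
```

```text
clock: 15.53
tool_pos: [0.5331, 0.0059, 0.2765]
tool_rot: [0.766, 0.643, 0.002, 0.001]
ft_force: [0.3, -0.1, -6.2]
opening: 0.0495
grasp_force: 64.6
t 15.53 tcp [533.1   5.9 276.5] shift now [-258.8   31.5    1.4] turn [ 0.23 -0.04 -0.08] shift after turn [-258.9   31.1    1.5] F [ 0.3 -0.1 -6.2] open 49.5 grip 64.6 j [ 0.25  0.35 -0.44  2.01  0.2   0.82 -0.48]Traceback (most recent call last):
  File "<string>", line 6, in <module>
    k=(S>150)&(H>20)&(H<35)&(V>120); k[:200]=0;k[300:]=0;k[:,:265]=0;k[:,400:]=0; k=biggest(k); vu=np.argwhere(k)
                                                                                    ~~~~~~~^^^
  File "h.py", line 13, in biggest
    n,l,st,ce=cv2.connectedComponentsWithStats(mask.astype(np.uint8)); i=1+np.argmax(st[1:,4]); return l==i
                                                                           ~~~~~~~~~^^^^^^^^^^
    return _wrapfunc(a, 'argmax', axis=axis, out=out, **kwds)
    return bound(*args, **kwds)
ValueError: attempt to get argmax of an empty sequence
```

```bash
python3 -m jog '[[0.4,-18,1.6,-2,0,0,0],[0.4,-34,3,-2,0,0,0],[0.4,-37,3.2,-2,0,0,0],[0.4,-37,3.2,-2,0,0,0],[0.4,-37,3.2,-2,0,0,0],[0.4,-37,3.2,0,0,0,0],[0.4,-37,3.2,0,0,0,0],[0.4,-37,3.2,0,0,0,0]]' >/dev/null
python3 -m jog '[[0.4,-35,3,0,0,0,0],[0.4,-28,2.5,0,0,0,0],[0.4,-20,2,0,0,0,0],[0.4,-10,1,0,0,0,0],[0.4,0,0,0,0,0,0],[0.4,0,0,0,0,0,0],[0.4,0,0,0,0,0,0],[0.4,0,0,0,0,0,0]]' 
python3 -c "
from h import *
todo(519.2,-254.5,275,80.1)
m=optics.camera_model('wrist'); im,d=optics.read_camera('wrist'); cv2.imwrite('pics/w4.png',im); np.savez('w4.npz',im=im,d=d,pose=m['pose'])
im,P=cloud('wrist',im,d,m); Z=P[...,2]
n,l,st,ce=cv2.connectedComponentsWithStats(((Z>.145)&(Z<.160)).astype(np.uint8))
for i in range(1,n):
  if st[i,4]>300: p=P[l==i]; print(st[i],np.median(p[:,2]),rect(p[:,:2]))
b=biggest((Z>.012)&(Z<.024)); print('base',rect(P[b][:,:2]))
"
```

```text
clock: 16.87
tool_pos: [0.5013, -0.3582, 0.2835]
tool_rot: [0.765, 0.645, 0.0, -0.001]
ft_force: [-0.6, 0.4, -5.1]
opening: 0.0493
grasp_force: 64.3
t 16.87 tcp [ 501.3 -358.2  283.5] shift now [1.053e+02 1.000e-01 8.700e+00] turn [-0.04 -0.1   0.16] shift after turn [105.3  -0.2   8.5] F [-0.6  0.4 -5.1] open 49.3 grip 64.3 j [ 0.8   0.44 -0.34  1.83  0.18  0.91  0.2 ]
[ 285    0   77   23 1669] 0.15151763649016095 (array([ 524.8, -228.1]), array([10.5, 44.1]), 80.31)
[ 288  107   71   49 3408] 0.1517981887494662 (array([ 513.2, -294.9]), array([29.2, 44.1]), 80.27)
[ 467  299  173  130 8867] 0.14918445424871368 (array([ 672.8, -489.2]), array([ 59.9, 162.6]), 54.37)
[ 463  419   60   61 1889] 0.14940805534314872 (array([ 597.8, -567.8]), array([29.6, 79.4]), 26.97)
base (array([ 518.9, -263.7]), array([154.8, 160.3]), 80.21)
```

View pics/w4.png

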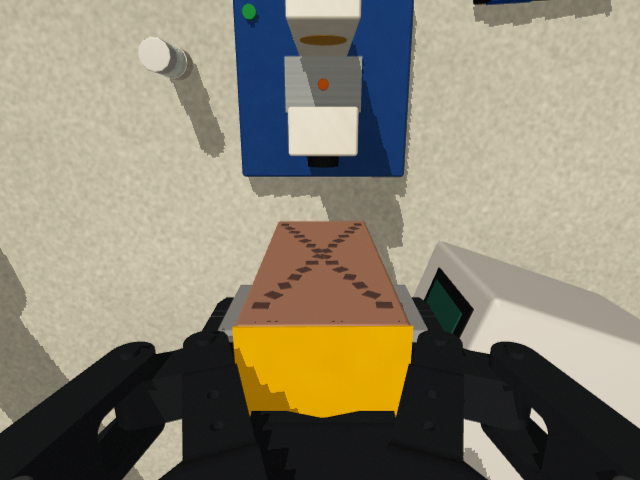

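The wrist view shows the near cheek at (323,131), the pin at (323,84) and the held prism hanging square. Top and wrist measurements agree on a stage centre near (519.6, -254.8) mm.

```bash
python3 -m jog '[[0.4,12,0,0,0,0,0],[0.4,22,0.3,0,0,0,0],[0.4,26,0,0,0,0,0.1],[0.4,22,0,0,0,0,0],[0.4,14,0,0,0,0,0],[0.4,9,0,0,0,0,0],[0.4,0,0,0,0,0,0],[0.4,0,0,0,0,0,0]]' >/dev/null
python3 -m jog '[[0.4,0,0,0,0,0,0],[0.4,0,0,0,0,0,0],[0.4,0,0,0,0,0,0]]' >/dev/null
python3 -c "
from h import *
todo(519.6,-254.8,123,80.15)"
```

```text
t 17.83 tcp [ 518.8 -259.5  283.7] shift now [  4.9  -0.  160.7] turn [-0.01  0.04 -0.37] shift after turn [  4.8  -0.  160.7] F [-0.  -0.3 -6.5] open 49.4 grip 64.3 j [ 0.66  0.4  -0.36  1.9   0.18  0.87  0.03]
```

```bash
python3 -m jog '[[0.4,2.5,0,0,0,0,-0.2],[0.4,2.3,0,0,0,0,-0.15],[0.4,0,0,10,0,0,0],[0.4,0,0,12,0,0,0],[0.4,0,0,8,0,0,0],[0.4,0,0,0,0,0,0],[0.4,0,0,0,0,0,0],[0.4,0,0,0,0,0,0]]' >/dev/null
python3 -c "
from h import *
todo(519.6,-254.8,123,80.15)"
```

```text
t 18.5 tcp [ 520.2 -253.2  253.6] shift now [ -1.7  -0.4 130.6] turn [-0.   -0.01  0.13] shift after turn [ -1.7  -0.4 130.6] F [ 0.6 -0.2 -6.8] open 49.6 grip 64.1 j [ 0.64  0.43 -0.36  1.94  0.2   0.81  0.  ]
```

```bash
python3 -m jog '[[0.4,-1.6,-0.3,8,0,0,0.1],[0.4,0,0,16,0,0,0],[0.4,0,0,20,0,0,0],[0.4,0,0,18,0,0,0],[0.4,0,0,12,0,0,0],[0.4,0,0,6,0,0,0],[0.4,0,0,0,0,0,0],[0.4,0,0,0,0,0,0]]' >/dev/null
python3 -c "
from h import *
todo(519.6,-254.8,123,80.15)"
```

```text
t 19.17 tcp [ 520.  -254.8  174.1] shift now [-0.  -0.5 51.1] turn [0.04 0.01 0.04] shift after turn [-0.  -0.4 51.1] F [ 0.3 -0.3 -5.9] open 49.1 grip 64.2 j [ 0.61  0.53 -0.32  2.    0.26  0.65 -0.05]
```

```bash
python3 -m jog '[[0.4,0,-0.4,6,0,0,0],[0.4,0,0,10,0,0,0],[0.4,0,0,10,0,0,0],[0.4,0,0,7,0,0,0],[0.4,0,0,4,0,0,0],[0.4,0,0,2,0,0,0],[0.4,0,0,0,0,0,0],[0.4,0,0,0,0,0,0]]' 
python3 -c "
from h import *
todo(519.6,-254.8,123,80.15)
from plant import optics
im,_=optics.read_camera('side'); cv2.imwrite('pics/s5.png',cv2.resize(im[270:450,250:450],(800,720))[:600])"
```

```text
clock: 19.83
tool_pos: [0.5193, -0.2546, 0.1348]
tool_rot: [0.765, 0.644, 0.0, 0.0]
ft_force: [-0.0, -0.8, -5.8]
opening: 0.0493
grasp_force: 64.3
t 19.83 tcp [ 519.3 -254.6  134.8] shift now [-0.1  0.3 11.8] turn [ 0.01 -0.    0.03] shift after turn [-0.1  0.3 11.8] F [-0.  -0.8 -5.8] open 49.3 grip 64.3 j [ 0.59  0.59 -0.29  2.02  0.3   0.57 -0.08]
```

View pics/s5.png

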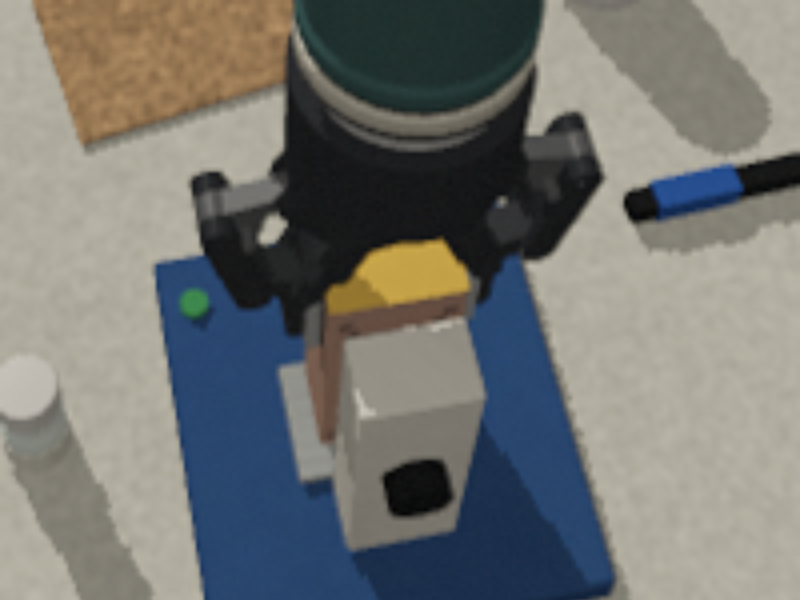

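In the crop the prism (top at about (400,285)) stands between the cheeks with clear gaps, just above the stage. I'll lower it slowly.

```bash
python3 -m jog '[[0.4,0,0,2.5,0,0,0],[0.4,0,0,2.5,0,0,0],[0.4,0,0,2,0,0,0],[0.4,0,0,1,0,0,0],[0.4,0,0,1,0,0,0],[0.4,0,0,0,0,0,0],[0.4,0,0,0,0,0,0]]'
python3 -m jog '[[0.4,0,0,1,0,0,0],[0.4,0,0,0.7,0,0,0],[0.4,0,0,0,0,0,0],[0.4,0,0,0,0,0,0]]'
```

```text
clock: 20.47
tool_pos: [0.5194, -0.2547, 0.1259]
tool_rot: [0.765, 0.644, 0.0, 0.0]
ft_force: [0.4, -1.0, -4.3]
opening: 0.0495
grasp_force: 64.4
clock: 20.8
tool_pos: [0.5193, -0.2547, 0.1242]
tool_rot: [0.765, 0.644, 0.0, 0.0]
ft_force: [0.6, 0.1, -3.8]
opening: 0.0491
grasp_force: 64.4
```

```bash
python3 -m jog '[[0.4,0,0,0.7,0,0,0],[0.4,0,0,0.5,0,0,0],[0.4,0,0,0,0,0,0],[0.4,0,0,0,0,0,0]]'
python3 -m jog '[[0.4,0,0,0.5,0,0,0],[0.4,0,0,0,0,0,0],[0.4,0,0,0,0,0,0]]'
```

```text
clock: 21.13
tool_pos: [0.5193, -0.2547, 0.1231]
tool_rot: [0.765, 0.644, 0.0, 0.0]
ft_force: [-0.6, -0.5, -3.1]
opening: 0.0495
grasp_force: 64.7
clock: 21.38
tool_pos: [0.5193, -0.2547, 0.123]
tool_rot: [0.765, 0.644, 0.0, 0.0]
ft_force: [-2.3, -0.4, 3.9]
opening: 0.049
grasp_force: 65.2
```

Contact made: the descent has stopped and the force has reversed to +3.9 N, so the weight is on the stage. Now release, rise and check.

```bash
python3 -m jog '[[0.4,0,0,0,0,0,0],[0.4,0,0,0,0,0,0],[0.62,0,0,0,0,0,0],[0.7,0,0,0,0,0,0],[0.85,0,0,0,0,0,0],[0.9,0,0,0,0,0,0],[0.9,0,0,0,0,0,0],[0.9,0,0,0,0,0,0]]' 20
python3 -m jog '[[0.9,0,0,-8,0,0,0],[0.9,0,0,-20,0,0,0],[0.9,0,0,-30,0,0,0],[0.9,0,0,-30,0,0,0],[0.9,0,0,-30,0,0,0],[0.9,0,0,-20,0,0,0],[0.9,-20,0,-10,0,0,0],[0.9,-30,0,0,0,0,0]]' >/dev/null
python3 -m jog '[[0.9,-30,0,0,0,0,0],[0.9,-20,0,0,0,0,0],[0.9,0,0,0,0,0,0],[0.9,0,0,0,0,0,0],[0.9,0,0,0,0,0,0],[0.9,0,0,0,0,0,0]]'
python3 -c "
from h import *
cv2.imwrite('pics/w6.png',yellow(.13,.152))
im,P=cloud('top'); cv2.imwrite('pics/t6.png',im)
m=optics.camera_model('wrist'); im,d=optics.read_camera('wrist'); im,P=cloud('wrist',im,d,m); Z=P[...,2]
im=im.astype(int); n,l,st,ce=cv2.connectedComponentsWithStats(((Z>.148)&(Z<.160)&(im[...,0]>120)).astype(np.uint8))
for i in range(1,n):
  if st[i,4]>300: p=P[l==i]; print(st[i],np.median(p[:,2]),rect(p[:,:2]))
"
```

```text
clock: 22.05
tool_pos: [0.5191, -0.2546, 0.1223]
tool_rot: [0.765, 0.644, -0.0, -0.0]
ft_force: [-0.8, -0.2, -0.2]
opening: 0.0768
grasp_force: 0.0
clock: 23.22
tool_pos: [0.5026, -0.3514, 0.2706]
tool_rot: [0.764, 0.645, 0.0, -0.0]
ft_force: [0.5, 0.1, 0.2]
opening: 0.0768
grasp_force: 0.0
yellow 5270 0.1442 (array([ 519.2, -256.3]), array([33.6, 50.1]), 80.19) [ 74.29316888 321.62011385]
[ 283    0   80   25 1974] 0.15173229718820658 (array([ 524.9, -225.8]), array([12.5, 43.4]), 80.31)
[ 286  118   74   50 3603] 0.15181116995163563 (array([ 513. , -294.5]), array([28.6, 43.4]), 80.32)
[ 494  320  146   78 3249] 0.1492076718367668 (array([ 663.7, -472. ]), array([ 27.6, 122.1]), 62.04)
[ 503  436   60   44 1737] 0.14939857417774122 (array([ 636.2, -556.6]), array([41.9, 48. ]), 79.91)
```

View pics/w6.png

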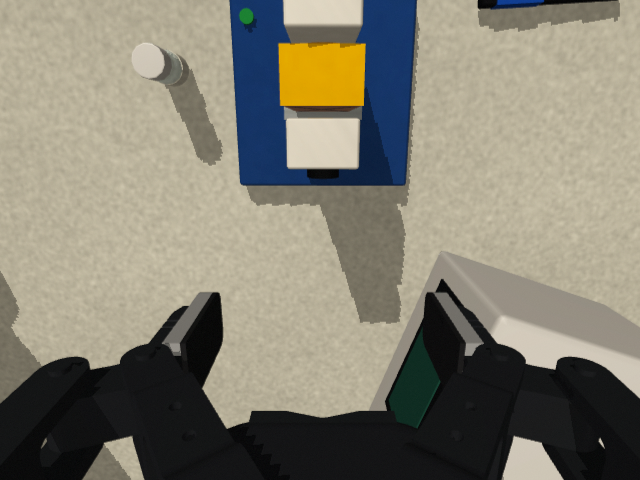

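The prism stands square between the cheeks (yellow top at (322,74)), centred within about 0.5 mm. Its top is at stage height plus 120 mm, so the pin is flush. The gripper is clear, so I'm handing in.

```bash
python3 -c "
from plant import manip; print(manip.finish_job())"
```

```text
the job is handed in; nothing more can be done
None
```

The pink prism was set down on the cork mat, regripped by its narrow edges and left standing in the pulse tester, square and centred within about 0.5 mm, with the pin flush judging by its top height; I handed the job in at about 23 s, and the result is not known.

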